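# Seat the lens barrel in the V-block

## Task

The V-block is standing proud on its dowels: first press it straight down until it sits fully home on its base plate. Then lift the longer of the two lens barrels off its rest, lay it along the V, centred lengthwise, and press it down so that it bears firmly on both faces of the V. Finish while still holding it pressed down there (do not let go or back off), and leave the shorter barrel and the other things on the bench where they are.

Things in the scene. Friction and masses are not known exactly. Their poses are not given: they have to be found in the camera images.
- lens_barrel: The longer lens barrel: plain aluminium cylinder, 40 mm diameter, 100 mm long, glass at both ends, about 0.12 kg. Origin at its middle, on the axis; its x axis runs along the cylinder; either way round is right. It starts lying level on a fixed rest, axis 31.7 mm above the worktop; in the V of the seated block its axis is 50.3 mm above the worktop.
- rest_a: The fixed grey rest under the longer barrel: plate 80 mm (x) by 50 mm (y), 6 mm thick, with two white rods along x that carry the barrel, their tops 16 mm above the worktop. Origin in the middle of its underside. The barrel lies along x within 8 mm of centred.
- short_barrel: The shorter lens barrel, 40 mm diameter, only 60 mm long, otherwise alike, lying on the other rest of the same kind; leave it. Origin at its middle on the axis, x along the cylinder. Which of the two barrels lies further left varies.
- v_mount: The fixed steel base plate under the V-block, 120 mm (x) by 96 mm (y), 12 mm thick. Origin in the middle of its underside on the worktop; its x axis runs along the V, z up.
- v_block (a joint): How far the V-block has been pushed down on its dowels, m: starts between 0 and 0.003, fully home on the plate at 0.008. It slides stiffly (some 6 to 8 N, no spring) and stays where left. The aluminium block is 64 mm along the V (x), 72 mm wide (y), 28.3 mm high, centred on the plate; its top is 48.3 mm above the worktop at 0 and 40.3 mm when home.
- v_axis (a point): Point of the V-block, midway along the V, where the middle of the seated barrel's axis belongs, 10 mm above the block's top; x along the V, z up; it goes down with the block. The 90-degree V is 36.6 mm wide at the block's top and about 15 mm deep, with a flat land 17.7 mm wide on either side. The barrel touches each face 14.1 mm beside and below its axis.
- filter_cube: Black filter cube, 45x34x43 mm, a bystander; origin in the middle of its underside.
- coverslip_box: Small pale box, 36x36x22 mm, a bystander; origin in the middle of its underside.
- objective_case: Round black and white screw-lid case, 41 mm across, 58 mm high, a bystander; origin in the middle of its underside.
- lens_cleaner: Round pale blue bottle, 42 mm across, 105 mm high, a bystander; origin in the middle of its underside.
Mind the look-alikes: they are no part of the job. Leave any green or yellow look-alike of the lens_barrel alone.

How it is judged:
On the way:
1. the V-block is pressed fully home while the lens barrel still lies on its rest (value of joint v_block above 0.0068 m and distance of lens_barrel from where it was at the start of the episode below 0.01 m), for 0.2 s.
At the end, for the whole second after the job is handed in: The V-block is home (within 1.2 mm); the longer barrel lies in the V, centred within 12 mm lengthwise, its axis within 3 mm and 0.06 rad of the seated axis; the fingers touch it and it presses on each face of the V with more than 2 N (more than its weight gives), at rest (value of joint v_block above 0.0068 m and x of lens_barrel in the frame of v_axis between -0.012 and 0.012 m and y of lens_barrel in the frame of v_axis between -0.003 and 0.003 m and z of lens_barrel in the frame of v_axis between -0.003 and 0.003 m and angle between the x axis of lens_barrel and the x axis of v_axis, either way round below 0.06 rad and contact force between lens_barrel and v_block_c2 above 2 N and contact force between lens_barrel and v_block_c4 above 2 N and contact force between the fingers and lens_barrel above 2 N and linear speed of lens_barrel below 0.02 m/s); the arm keeps its last pose, push and grip.
It fails at once if the shorter barrel is moved more than 25 mm (distance of short_barrel from where it was at the start of the episode above 0.025 m).
It fails at once if a bystander is moved more than 25 mm (distance of any of filter_cube, coverslip_box, objective_case, lens_cleaner from where it was at the start of the episode above 0.025 m).
It also fails if it takes over 58 s, if anything falls off the work surface, if the arm or the gripper's body presses on something with over 40 N, if the wrist force passes 120 N, or if a joint passes its speed limit or range.

## Robot

A 6-joint arm with a two-finger parallel gripper is mounted at the origin on a cart in front of the work surface, level with it; the furniture and walls round the work are solid. World frame = base frame: x ahead of the robot, y to its left, z up, the work surface at z = 0. Lengths are in m, angles in rad, forces in N, time in s.
With the tool pointing down it reaches from about 0.35 to 0.975 m from the base axis. Payload 7.1 kg.
Tool frame: the origin (TCP) lies midway between the tips of the shut fingers; the grasp point (between the pads) lies 19 mm behind it; z points along the fingers, y is the line along which they close (so a half turn about z gives the same grasp; the last joint's range is limited). The gripper opens to 88 mm and grips with 3 to 60 N. Pads are 20 mm wide; open, the fingers measure 115 mm over their backs; the gripper's body (75 mm by 178 mm) begins 61 mm behind the grasp point.
Start: joints at [-1.124, 0.423, 1.63, -0, 1.089, -0.019], TCP at [0.281, -0.558, 0.223] pointing down, gripper open.
Joint ranges: [-3, 3], [-0.9, 2.11], [0.09, 2.58], [-1.31, 4.45], [0.11, 2.69], [-2.54, 2.54]. Speed limits (rad/s): [2.39, 2.39, 3.01, 3.14, 3.14, 3.14].

## Interface

Orientations are given as a unit quaternion [w, x, y, z].
In Python, from plant import r gives the robot as it stands.
- The arm moves only by the shell command python3 -m pendant 'ROWS' [FORCE]. ROWS is text: rows parted by semicolons, each of 7 numbers parted by spaces: the opening, from -1 (shut) to 1 (fully open), then the shift along the tool's x, y, z normalised to -1 to 1, where 1 is 0.15 m, then the turn, a rotation vector about the tool's x, y, z normalised to -1 to 1, where 1 is 2 pi rad. In form: gripper x y z wx wy wz; .... A call has 1 to 5 rows; each row is the pose to reach, as a shift and turn from the pose commanded when the call began, along the tool's axes at that moment, turning the shorter way round; what a row does not reach only later rows make up. A row lasts 1/12 s, in which the tool goes at most 41.7 mm and 7.16 degrees, less where a joint would pass 70% of its speed; a pose out of reach is approached as far as the arm can. A call with a number of a shift or a turn outside -1 to 1 is refused whole. A call with a gripper value outside its range is refused whole. The fingers move at their own pace and stop on an object; FORCE is the grip in N (left out, the last holds). Time passes only in rows, so rows that repeat a pose let the fingers close. It gives the time, the measured TCP pose, the force, the opening and the grip force at its end, in the units of the state.
- r.read_state(): the state, without advancing time (a new reading comes with each control period).
- r.get_image(name): name is "scene" or "top" or "wrist"; returns the picture (420x560x3 uint8, red, green, blue); there is no depth.
- r.get_calibration(name): a dict with "intrinsics" (3x3 intrinsics, pixels), "world_from_camera" (4x4, takes a point from camera to world coordinates); the wrist camera has in their place "hand_eye" (4x4, takes a point from camera to tool coordinates, whose origin is the TCP and whose axes are the flange's). Camera axes: x right, y down, z forward; pixel columns grow to the right and rows downward; lengths in m; the calibration is good to about 2 mm. A picture is of the moment at which its call begins: read the wrist's pose just before it. get_calibration takes no time and is no camera call.
- r.hand_in(): hands the job in; it is judged then, once.
The state is a dict: "clock": time; "joint_positions": joint angles; "joint_velocities": joint speeds; "effort": joint torques, N m; "position": TCP position; "tool_rot": TCP orientation; "contact_force": force on the tool from outside, world axes, zero at the start; "ft_torque": the same for the moment, N m; "opening": finger opening in m; "grasp_force": force on a finger pad.
Only numpy, scipy, OpenCV 4.12 (cv2) and the standard library are available. Lean on these libraries where they do the work, as an engineer would, in place of code of your own. Each camera call takes 0.05 s, during which the arm holds its last target. There are 200 camera calls.

## Working session

There is one attempt and no reset: what is moved stays moved. The work goes in short steps, Python scripts to look and compute and a shell command to move; the robot and the scene stay as the last step left them, time stands still between calls to the robot, and variables do not carry over. Pictures are saved under pics/ and viewed, at most 10 in all, crops included, and the job is handed in when it is done.

```bash
ls; mkdir -p pics
python3 - <<'E'
from plant import r
import cv2,numpy as np
s=r.read_state(); print({k:np.round(v,4) for k,v in s.items()})
for n in("top","scene"):
    im=r.get_image(n); cv2.imwrite(f"pics/{n}0.png",im[:,:,::-1])
    c=r.get_calibration(n); print(n,np.round(c["intrinsics"],1).tolist(),np.round(c["world_from_camera"],3).tolist())
print(np.round(r.get_calibration("wrist")["hand_eye"],3).tolist(),np.round(r.get_calibration("wrist")["intrinsics"],1).tolist())
E
```

```text
pics
{'clock': np.float64(0.0), 'joint_positions': array([-1.124 ,  0.4239,  1.6307,  0.    ,  1.0886, -0.019 ]), 'joint_velocities': array([ 0.0009,  0.0016,  0.0002,  0.0005, -0.0002, -0.0006]), 'effort': array([ 4.00000e-04, -5.44623e+01, -2.73662e+01,  6.43000e-02,
        2.28000e-02, -1.00000e-04]), 'position': array([ 0.2805, -0.5579,  0.2219]), 'tool_rot': array([-7.000e-04,  9.730e-01,  2.308e-01, -2.000e-04]), 'contact_force': array([-2.355e-01,  6.625e-01,  5.000e-04]), 'ft_torque': array([ 0.0358,  0.0185, -0.0201]), 'grasp_force': np.float64(0.0), 'opening': np.float64(0.0872)}
top [[463.9, 0.0, 280.9], [0.0, 463.9, 206.8], [0.0, 0.0, 1.0]] [[-0.01, -0.987, 0.159, 0.378], [-1.0, 0.008, -0.016, 0.072], [0.015, -0.159, -0.987, 1.18], [0.0, 0.0, 0.0, 1.0]]
scene [[540.6, 0.0, 272.3], [0.0, 540.6, 215.6], [0.0, 0.0, 1.0]] [[0.774, -0.274, 0.571, -0.27], [-0.633, -0.34, 0.695, -0.896], [0.004, -0.899, -0.437, 0.679], [0.0, 0.0, 0.0, 1.0]]
[[-0.001, -0.954, -0.299, 0.082], [1.0, -0.001, -0.0, -0.0], [0.0, -0.299, 0.954, -0.162], [0.0, 0.0, 0.0, 1.0]] [[368.3, 0.0, 276.6], [0.0, 368.3, 210.4], [0.0, 0.0, 1.0]]
```

View pics/top0.png

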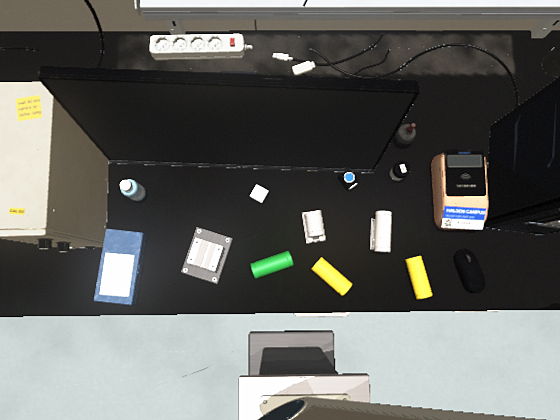

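View pics/scene0.png

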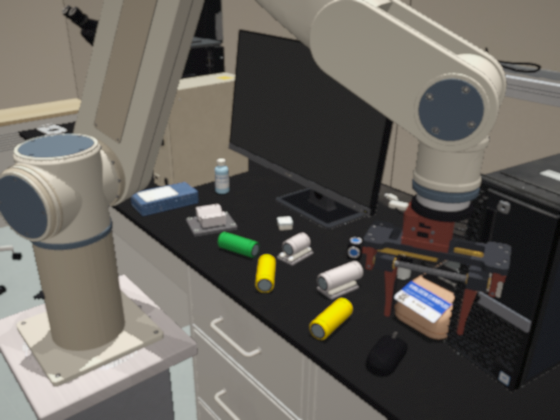

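Top view: candidates for the longer barrel are silver (381,231), silver (314,226), green (271,264), yellow (332,276) and yellow (419,277). The right-hand silver one (381,231) looks longest. The V-mount is at (207,255), and the monitor stands behind at row ≤165. I'll measure these and crop the barrels.

```bash
cat > h.py <<'E'
import numpy as np,cv2
from scipy.spatial.transform import Rotation as R
from plant import r
def cast(name,uv,z,T=None,K=None):
    c=r.get_calibration(name); K=np.array(c["intrinsics"]); T=np.array(c["world_from_camera"]) if T is None else T
    uv=np.atleast_2d(uv).astype(float)
    d=np.c_[uv,np.ones(len(uv))]@np.linalg.inv(K).T@T[:3,:3].T
    o=T[:3,3]; return o+d*((z-o[2])/d[:,2])[:,None]
def tool():
    s=r.read_state(); T=np.eye(4); q=np.array(s["tool_rot"])
    T[:3,:3]=R.from_quat(q[[1,2,3,0]]).as_matrix(); T[:3,3]=s["position"]; return T
def wristT(): return tool()@np.array(r.get_calibration("wrist")["hand_eye"])
def delta(p,yaw):
    """rows units to reach TCP p, tool down with tool y axis at world angle yaw (mod pi)"""
    T=tool(); best=None
    for k in(-1,0,1,2):
        a=yaw+k*np.pi; y=np.array([np.cos(a),np.sin(a),0]); z=np.array([0,0,-1.]); M=np.c_[np.cross(y,z),y,z]
        w=R.from_matrix(T[:3,:3].T@M).as_rotvec()
        if best is None or np.linalg.norm(w)<np.linalg.norm(best): best=w
    return np.round(T[:3,:3].T@(np.array(p)-T[:3,3])/.15,3),np.round(best/2/np.pi,4)
E
python3 - <<'E'
from h import *
im=r.get_image("top"); hsv=cv2.cvtColor(im,cv2.COLOR_RGB2HSV)
def seg(box,lo,z):
    x0,y0,x1,y1=box; m=np.uint8((hsv[y0:y1,x0:x1,2]>lo)*255)
    cs=cv2.findContours(m,0,2)[0]; c=max(cs,key=cv2.contourArea)+[x0,y0]
    b=cv2.boxPoints(cv2.minAreaRect(c.astype(np.float32))); w=cast("top",b,z)
    e=np.diff(w,axis=0)[:2]; print(box,np.round(w.mean(0),3),[ (round(float(np.linalg.norm(v)),3),round(float(np.degrees(np.arctan2(v[1],v[0]))),1)) for v in e])
seg((290,195,340,255),90,.03); seg((355,195,405,265),90,.03)
seg((170,215,245,300),60,.012); seg((170,215,245,300),150,.045)
for n,uv in dict(monitorL=(108,162),monR=(375,168),cleaner=(140,195),case=(349,185),yel=(332,276),yel2=(419,277),green=(271,264),slip=(259,193)).items(): print(n,np.round(cast("top",uv,0.01)[0],3))
a=cv2.resize(im[190:300,170:430],None,fx=3,fy=3,interpolation=2)
cv2.imwrite("pics/crop1.png",a[:,:,::-1])
E
```

```text
(290, 195, 340, 255) [ 0.513 -0.028  0.03 ] [(0.051, -81.6), (0.08, -172.7)]
(355, 195, 405, 265) [ 0.502 -0.195  0.03 ] [(0.053, -90.4), (0.103, 177.3)]
(170, 215, 245, 300) [0.446 0.24  0.012] [(0.122, -17.3), (0.098, -108.9)]
(170, 215, 245, 300) [0.445 0.236 0.045] [(0.114, -17.3), (0.092, -108.9)]
monitorL [0.687 0.497 0.01 ]
monR [ 0.666 -0.193  0.01 ]
cleaner [0.6   0.412 0.01 ]
case [ 0.622 -0.124  0.01 ]
yel [ 0.39  -0.073  0.01 ]
yel2 [ 0.386 -0.291  0.01 ]
green [0.421 0.079 0.01 ]
slip [0.603 0.108 0.01 ]
```

View pics/crop1.png

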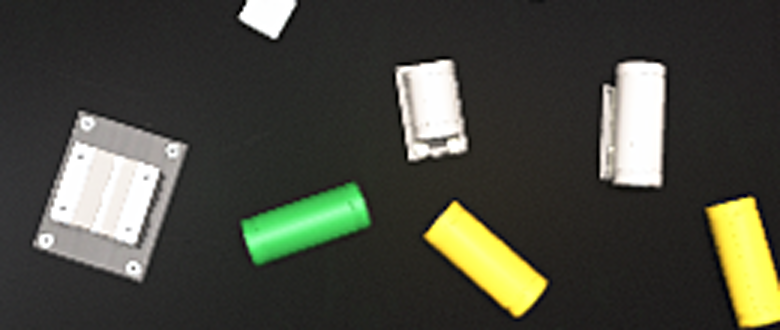

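The right-hand silver barrel measures 103 mm, so it is the longer one. The left one is visibly shorter, with bare rest rods showing. The V runs at about -17.3° with its centre near (0.446, 0.24). I'll move over the V-block, fingers across the V.

Run:
```python
from h import *
print(delta((.446,.238,.17),np.radians(-107.3)), delta((.40,-.25,.21),np.radians(-90)))
```

```text
(array([ 3.369, -4.246,  0.352]), array([-2.000e-04,  1.000e-04,  1.222e-01])) (array([ 1.634, -1.477,  0.082]), array([-0.0002,  0.    ,  0.0741]))
```

```bash
for i in 1; do python3 -m pendant '1 0.8 -1 0 0 0 0; 1 0.8 -1 0 0 0 0; 1 0.8 -1 0 0 0 0; 1 0.8 -1 0 0 0 0; 1 0.8 -1 0 0 0 0'; done
python3 -m pendant '0.5 0.8 -1 0 0 0 0; 0.5 0.8 -1 0 0 0 0; 0.5 0.8 -1 0 0 0 0; 0.5 0.8 -1 0 0 0 0; 0.5 0.8 -1 0 0 0 0'
python3 -m pendant '0 0.8 -1 0 0 0 0; 0 0.8 -1 0 0 0 0; 0 0.8 -1 0 0 0 0; 0 0.8 -1 0 0 0 0; 0 0.8 -1 0 0 0 0'
python3 -m pendant '-0.07 0.8 -1 0 0 0 0; -0.07 0.8 -1 0 0 0 0; -0.07 0.8 -1 0 0 0 0; -0.07 0.8 -1 0 0 0 0; -0.07 0.8 -1 0 0 0 0'
python3 - <<'E'
from h import *
print(delta((.446,.238,.17),np.radians(-107.3)))
E
```

```text
clock: 0.57
position: [0.3201, -0.3668, 0.2222]
tool_rot: [-0.001, 0.973, 0.231, -0.0]
contact_force: [-0.4, -0.1, -0.2]
opening: 0.0878
grasp_force: 0.0
clock: 0.98
position: [0.3599, -0.1795, 0.2225]
tool_rot: [-0.001, 0.973, 0.231, -0.0]
contact_force: [0.3, -0.2, 0.4]
opening: 0.0661
grasp_force: 0.0
clock: 1.4
position: [0.4004, 0.0084, 0.2228]
tool_rot: [-0.0, 0.973, 0.231, 0.0]
contact_force: [-0.2, -1.4, -0.6]
opening: 0.0443
grasp_force: 0.0
clock: 1.82
position: [0.4406, 0.1968, 0.2228]
tool_rot: [-0.0, 0.973, 0.232, 0.001]
contact_force: [1.0, -0.3, 0.6]
opening: 0.0406
grasp_force: 0.0
(array([ 0.155, -0.229,  0.352]), array([-1.000e-04, -2.000e-04,  1.225e-01]))
```

```bash
python3 -m pendant '-0.07 0.155 -0.229 0.2 0 0 0.0995; -0.07 0.155 -0.229 0.2 0 0 0.0995; -0.07 0.155 -0.229 0.2 0 0 0.0995; -0.07 0.155 -0.229 0.2 0 0 0.0995; -0.07 0.155 -0.229 0.2 0 0 0.0995'
python3 -m pendant '-0.07 0 0 0.15 0 0 0.023; -0.07 0 0 0.15 0 0 0.023;-0.07 0 0 0.15 0 0 0.023;-0.07 0 0 0.15 0 0 0.023'
python3 - <<'E'
from h import *
T=wristT(); np.save("T1.npy",T)
im=r.get_image("wrist"); cv2.imwrite("pics/w1.png",im[:,:,::-1])
print(delta((.446,.238,.17),np.radians(-107.3)))
E
```

```text
clock: 2.23
position: [0.445, 0.2347, 0.1921]
tool_rot: [0.0, 0.997, -0.082, -0.001]
contact_force: [-0.5, 0.2, 0.4]
opening: 0.041
grasp_force: 0.0
clock: 2.57
position: [0.4454, 0.2344, 0.1705]
tool_rot: [0.0, 0.989, -0.149, -0.0]
contact_force: [-0.1, 0.2, 0.1]
opening: 0.0409
grasp_force: 0.0
(array([-0.005, -0.023,  0.005]), array([-0.0001, -0.0001,  0.0002]))
```

View pics/w1.png

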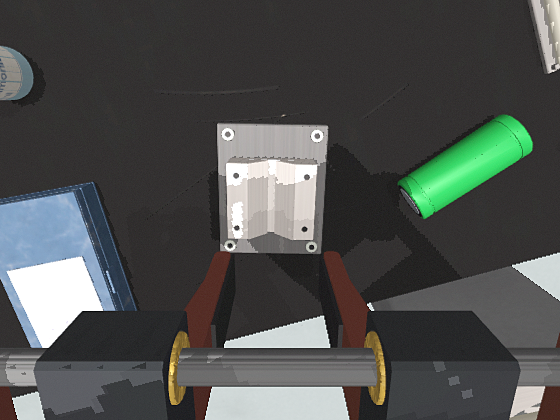

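The wrist view shows the plate screws at (228,134), (319,136), (312,247) and (230,246). The block holes are at (236,175), (307,177), (305,229) and (238,228). The V is aligned with the image columns, with its axis at about u=271.

Run:
```python
from h import *
T=np.load("T1.npy")
for q,z in(([(228,134),(319,136),(312,247),(230,246)],.013),([(236,175),(307,177),(305,229),(238,228)],.047)):
    w=cast("wrist",q,z,T); d=(w[0]-w[3])+(w[1]-w[2]); print(np.round(w.mean(0),4),np.degrees(np.arctan2(d[1],d[0])),np.linalg.norm(w[0]-w[1]),np.linalg.norm(w[0]-w[3]))
c=cast("wrist",[(228,134),(319,136),(312,247),(230,246)],.013,T).mean(0)
print(delta((c[0],c[1],.055),np.radians(-107.3)))
```

```text
[0.4445 0.2387 0.013 ] -18.693391569968234 0.07771844430574786 0.10326710104439196
[0.4456 0.2386 0.047 ] -17.488805096146926 0.05602155305379938 0.044432196555357586
(array([-0.016, -0.024,  0.772]), array([-0.0001, -0.0001,  0.0002]))
```

```bash
python3 -m pendant '-0.07 -0.01 -0.025 0.25 0 0 0; -0.07 -0.01 -0.025 0.5 0 0 0;-0.07 -0.01 -0.025 0.75 0 0 0;-0.07 -0.01 -0.025 0.77 0 0 0;-0.07 -0.01 -0.025 0.77 0 0 0'
python3 -m pendant '-0.07 0 0 0.02 0 0 0; -0.07 0 0 0.04 0 0 0;-0.07 0 0 0.06 0 0 0;-0.07 0 0 0.08 0 0 0;-0.07 0 0 0.08 0 0 0' | grep -v rot
python3 -m pendant '-0.07 0 0 0.01 0 0 0; -0.07 0 0 0.02 0 0 0;-0.07 0 0 0.02 0 0 0' | grep -v rot
```

```text
clock: 3.03
position: [0.4441, 0.2378, 0.0537]
tool_rot: [0.001, 0.989, -0.15, -0.002]
contact_force: [-1.2, 0.8, 0.4]
opening: 0.0406
grasp_force: 0.0
clock: 3.45
position: [0.4465, 0.2391, 0.0438]
contact_force: [1.3, 0.4, 4.3]
opening: 0.0409
grasp_force: 2.1
clock: 3.7
position: [0.4465, 0.2391, 0.0407]
contact_force: [1.2, 0.8, 3.9]
opening: 0.0408
grasp_force: 2.0
```

```bash
for i in 1; do python3 -m pendant '-0.07 0 0 0.01 0 0 0; -0.07 0 0 0.02 0 0 0;-0.07 0 0 0.02 0 0 0' | grep -v rot; python3 -m pendant '-0.07 0 0 0.01 0 0 0; -0.07 0 0 0.02 0 0 0;-0.07 0 0 0.02 0 0 0' | grep -v rot; python3 -m pendant '-0.07 0 0 0.01 0 0 0;-0.07 0 0 0.01 0 0 0;-0.07 0 0 0.01 0 0 0' | grep -v rot; done
```

```text
clock: 3.95
position: [0.4466, 0.2391, 0.0403]
contact_force: [-7.1, -3.6, 40.9]
opening: 0.0409
grasp_force: 20.2
clock: 4.2
position: [0.4467, 0.2392, 0.04]
contact_force: [-16.2, -9.3, 77.7]
opening: 0.0408
grasp_force: 38.8
clock: 4.45
position: [0.4468, 0.2392, 0.0398]
contact_force: [-21.1, -10.7, 96.5]
opening: 0.0408
grasp_force: 47.9
```

The block is home: 0.0403 m with a hard stop. I'll lift and go to the barrel.

```bash
python3 -m pendant '-0.07 0 0 -0.2 0 0 0; -0.07 0 0 -0.45 0 0 0;0 0 0 -0.7 0 0 0;0.5 0 0 -0.98 0 0 0;1 0 0 -0.98 0 0 0' | grep -v rot
python3 - <<'E'
from h import *
print(delta((.495,-.195,.17),np.radians(-92.7)))
E
```

```text
clock: 4.87
position: [0.4489, 0.2404, 0.1866]
contact_force: [1.3, 0.4, 0.6]
opening: 0.0539
grasp_force: 0.0
(array([1.159, 2.679, 0.098]), array([-0.0012, -0.0016, -0.0408]))
```

```bash
python3 -m pendant '1 0.4 0.9 0 0 0 0; 1 0.4 0.9 0 0 0 0;1 0.4 0.9 0 0 0 0;1 0.4 0.9 0 0 0 0' >/dev/null
python3 -m pendant '1 0.4 0.9 0 0 0 0; 1 0.4 0.9 0 0 0 0;1 0.4 0.9 0 0 0 0;1 0.4 0.9 0 0 0 0' >/dev/null
python3 -m pendant '1 0.36 0.88 0.1 0 0 -0.041; 1 0.36 0.88 0.1 0 0 -0.041;1 0.36 0.88 0.1 0 0 -0.041;1 0.36 0.88 0.1 0 0 -0.041;1 0.36 0.88 0.1 0 0 -0.041'
python3 - <<'E'
from h import *
T=wristT(); np.save("T2.npy",T)
im=r.get_image("wrist"); cv2.imwrite("pics/w2.png",im[:,:,::-1])
E
```

```text
clock: 5.95
position: [0.4913, -0.2015, 0.1636]
tool_rot: [0.001, 1.0, -0.025, 0.0]
contact_force: [-0.3, 0.4, -0.0]
opening: 0.0881
grasp_force: 0.0
```

View pics/w2.png

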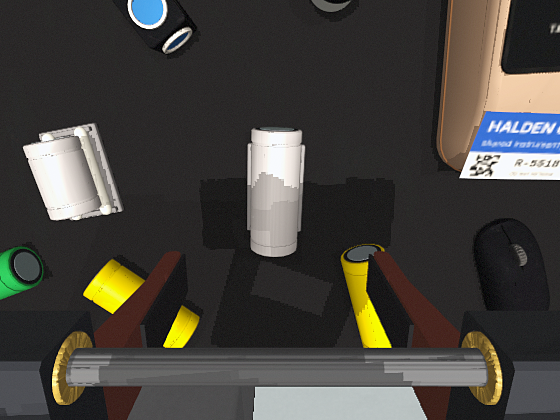

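The longer barrel lies between the fingers: far cap top rim at about (276,133), near end top at about (272,257), sides at about 250 and 301 px. The rest is beneath it.

```bash
python3 - <<'E'
from h import *
T=np.load("T2.npy")
e=cast("wrist",[(276.5,133),(272.5,257)],.0517,T); print(np.round(e,4),np.linalg.norm(e[0]-e[1]))
im=cv2.imread("pics/w2.png"); hs=cv2.cvtColor(im,cv2.COLOR_BGR2HSV)
g=hs[:,:,2].astype(int)
for row in(140,155,170,190,210,230,245):
    c=np.where(g[row,200:350]>110)[0]+200; print(row,c.min(),c.max(), "jumps",[int(k) for k in c[:-1] if abs(g[row,k+1]-g[row,k])>25])
E
python3 - <<'E'
import cv2
im=cv2.imread("pics/w2.png"); cv2.imwrite("pics/c2.png",cv2.resize(im[115:270,225:330],None,fx=3.8,fy=3.8,interpolation=cv2.INTER_NEAREST))
E
```

```text
[[ 0.5467 -0.2042  0.0517]
 [ 0.4481 -0.196   0.0517]] 0.09891988351953719
140 251 301 jumps [251, 300]
155 248 304 jumps [250, 251, 263, 264, 299, 300, 301, 303]
170 247 303 jumps [247, 250, 251, 298, 300, 302]
190 248 302 jumps [301]
210 247 300 jumps []
230 251 299 jumps []
245 251 295 jumps [289]
```

View pics/c2.png

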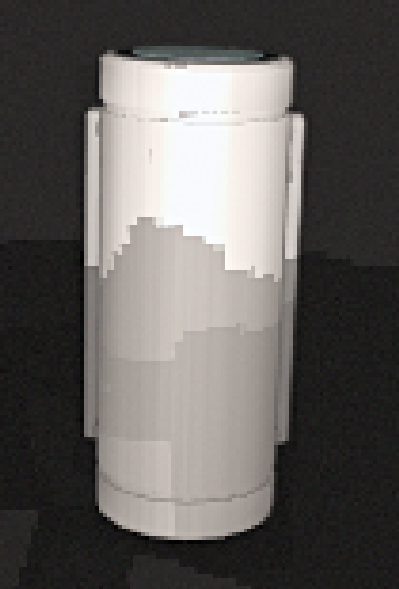

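Run:
```python
from h import *
print(delta((.497,-.2003,.0237),np.radians(-94.3)))
```

```text
(array([0.042, 0.004, 0.932]), array([-0.    ,  0.0001,  0.0041]))
```

```bash
python3 -m pendant '1 0.042 0.004 0.25 0 0 0.004; 1 0.042 0.004 0.5 0 0 0.004;1 0.042 0.004 0.75 0 0 0.004;1 0.042 0.004 0.93 0 0 0.004;1 0.042 0.004 0.93 0 0 0.004' 
python3 -m pendant '-0.3 0 0 0 0 0 0;-0.3 0 0 0 0 0 0;-0.3 0 0 0 0 0 0;-0.3 0 0 0 0 0 0;-0.3 0 0 0 0 0 0' 25
python3 -m pendant '-0.3 0 0 0 0 0 0;-0.3 0 0 0 0 0 0;-0.3 0 0 0 0 0 0;-0.3 0 0 0 0 0 0;-0.3 0 0 0 0 0 0'
```

```text
clock: 6.42
position: [0.4935, -0.1953, 0.02]
tool_rot: [-0.002, 0.999, -0.035, -0.004]
contact_force: [-0.2, 0.3, -0.7]
opening: 0.0875
grasp_force: 0.0
clock: 6.83
position: [0.4985, -0.1984, 0.0263]
tool_rot: [0.001, 0.999, -0.035, 0.001]
contact_force: [-1.0, 0.1, 0.1]
opening: 0.058
grasp_force: 0.0
clock: 7.25
position: [0.4983, -0.1996, 0.0257]
tool_rot: [0.001, 0.999, -0.035, 0.001]
contact_force: [-1.8, -6.0, 7.1]
opening: 0.0394
grasp_force: 25.0
```

```bash
python3 -m pendant '-0.3 0 0 -0.1 0 0 0;-0.3 0 0 -0.3 0 0 0;-0.3 0 0 -0.5 0 0 0;-0.3 0 0 -0.7 0 0 0;-0.3 0 0 -0.9 0 0 0' 30
python3 -m pendant '-0.3 0 0 0 0 0 0;-0.3 0 0 0 0 0 0'
python3 - <<'E'
from h import *
T=wristT(); np.save("T3.npy",T)
im=r.get_image("wrist"); cv2.imwrite("pics/w3.png",im[:,:,::-1])
print(delta((.445,.2387,.16),np.radians(-107.4)))
E
```

```text
clock: 7.67
position: [0.4968, -0.1979, 0.1609]
tool_rot: [-0.0, 0.999, -0.035, -0.0]
contact_force: [0.5, -1.1, -1.4]
opening: 0.0398
grasp_force: 30.0
clock: 7.83
position: [0.4983, -0.1985, 0.1612]
tool_rot: [0.001, 0.999, -0.035, 0.002]
contact_force: [-0.1, -0.3, -0.9]
opening: 0.0393
grasp_force: 30.0
(array([-0.553, -2.88 , -0.003]), array([ 0.    , -0.0001,  0.037 ]))
```

View pics/w3.png

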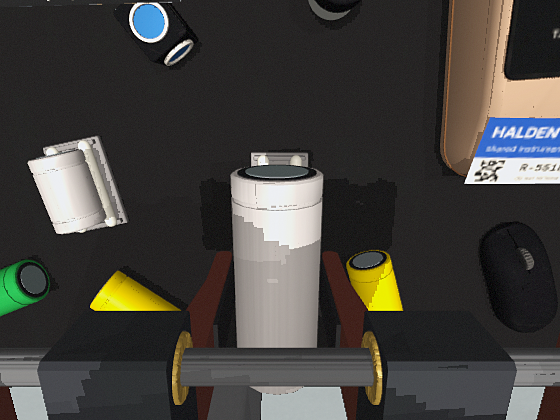

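The barrel is held level and straight between the fingers, with the far rim top at about (276,182) and the near end at about row 392. I'll check its lengthwise offset in the grip.

Run:
```python
from h import *
T=np.load("T3.npy"); z=T[2,3]
R0=tool()
for uv,h in(((277,182),.026),((277,172),.006),((276,392),.026)): print(np.round(np.linalg.inv(R0)@np.r_[cast("wrist",uv,z+h,T)[0],1],4))
```

```text
[ 8.840e-02 -1.000e-04 -1.897e-01  1.000e+00]
[ 0.0837 -0.     -0.1697  1.    ]
[ 0.1071  0.     -0.1897  1.    ]
```

```bash
python3 -m pendant '-0.3 -0.18 -0.95 0 0 0 0;-0.3 -0.18 -0.95 0 0 0 0;-0.3 -0.18 -0.95 0 0 0 0;-0.3 -0.18 -0.95 0 0 0 0' >/dev/null
python3 -m pendant '-0.3 -0.18 -0.95 0 0 0 0;-0.3 -0.18 -0.95 0 0 0 0;-0.3 -0.18 -0.95 0 0 0 0;-0.3 -0.18 -0.95 0 0 0 0' >/dev/null
python3 -m pendant '-0.3 -0.18 -0.95 0 0 0 0.037;-0.3 -0.18 -0.95 0 0 0 0.037;-0.3 -0.18 -0.95 0 0 0 0.037;-0.3 -0.18 -0.95 0 0 0 0.037;-0.3 -0.18 -0.95 0 0 0 0.037' >/dev/null
python3 -m pendant '-0.3 0 0 0 0 0 0;-0.3 0 0 0 0 0 0'
python3 - <<'E'
from h import *
T=wristT(); np.save("T4.npy",T)
im=r.get_image("wrist"); cv2.imwrite("pics/w4.png",im[:,:,::-1])
print(delta((.445,.2387,.10),np.radians(-107.4)))
E
```

```text
clock: 9.13
position: [0.4456, 0.2334, 0.1581]
tool_rot: [0.001, 0.989, -0.151, -0.001]
contact_force: [0.6, -0.8, -1.2]
opening: 0.0392
grasp_force: 30.0
(array([-0.017, -0.035,  0.39 ]), array([0.0003, 0.0003, 0.    ]))
```

View pics/w4.png

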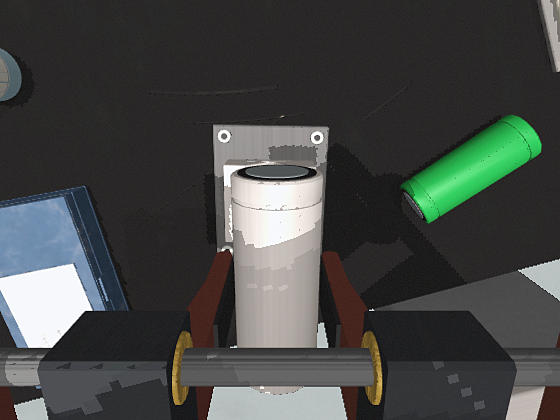

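```bash
python3 - <<'E'
from h import *
T=np.load("T4.npy"); R0=tool(); z=R0[2,3]
for uv,h in(((276,182),.026),((277,172),.006),((275,392),.026)): print(np.round(np.linalg.inv(R0)@np.r_[cast("wrist",uv,z+h,T)[0],1],4))
w=cast("wrist",[(223.5,136),(317,137)],.013,T); print(w, "expect centre +.048 along x", w.mean(0)-.0515*np.array([np.cos(.304),-np.sin(.304),0]))
E
python3 -m pendant '-0.3 -0.017 -0.035 0.1 0 0 0;-0.3 -0.017 -0.035 0.25 0 0 0;-0.3 -0.017 -0.035 0.4 0 0 0;-0.3 -0.017 -0.035 0.55 0 0 0;-0.3 -0.017 -0.035 0.6 0 0 0'
python3 -m pendant '-0.3 0 0 0 0 0 0;-0.3 0 0 0 0 0 0'
```

```text
[ 5.01e-02 -7.00e-04 -2.61e-02  1.00e+00]
[ 4.99e-02 -3.00e-04 -6.10e-03  1.00e+00]
[-0.048  -0.0012 -0.0259  1.    ]
[[0.50578593 0.25985305 0.013     ]
 [0.48203983 0.18680261 0.013     ]] expect centre +.048 along x [0.44477432 0.2387438  0.013     ]
clock: 9.6
position: [0.4444, 0.2375, 0.0669]
tool_rot: [0.001, 0.988, -0.152, -0.002]
contact_force: [0.1, 0.6, -1.7]
opening: 0.0396
grasp_force: 30.0
clock: 9.77
position: [0.4461, 0.239, 0.0697]
tool_rot: [0.0, 0.988, -0.152, -0.0]
contact_force: [-0.7, 1.2, -1.4]
opening: 0.0396
grasp_force: 30.0
```

```bash
python3 -m pendant '-0.3 0 0 0.05 0 0 0;-0.3 0 0 0.1 0 0 0;-0.3 0 0 0.14 0 0 0;-0.3 0 0 0.14 0 0 0;-0.3 0 0 0.14 0 0 0' 40
python3 -m pendant '-0.3 0 0 0.01 0 0 0;-0.3 0 0 0.02 0 0 0;-0.3 0 0 0.02 0 0 0;-0.3 0 0 0.02 0 0 0'
python3 -m pendant '-0.3 0 0 0.007 0 0 0;-0.3 0 0 0.007 0 0 0;-0.3 0 0 0.007 0 0 0'
```

```text
clock: 10.18
position: [0.4457, 0.2398, 0.0484]
tool_rot: [0.0, 0.989, -0.151, -0.0]
contact_force: [0.5, 0.2, -1.0]
opening: 0.0393
grasp_force: 40.0
clock: 10.52
position: [0.446, 0.2399, 0.0457]
tool_rot: [-0.0, 0.989, -0.151, 0.0]
contact_force: [-0.1, 0.4, -0.4]
opening: 0.0391
grasp_force: 40.0
clock: 10.77
position: [0.4461, 0.2399, 0.0447]
tool_rot: [-0.0, 0.989, -0.151, 0.0]
contact_force: [-0.2, -0.6, -0.4]
opening: 0.0392
grasp_force: 40.0
```

```bash
python3 -m pendant '-0.3 0 0 0.007 0 0 0;-0.3 0 0 0.007 0 0 0;-0.3 0 0 0.007 0 0 0'
python3 -m pendant '-0.3 0 0 0.007 0 0 0;-0.3 0 0 0.007 0 0 0;-0.3 0 0 0.007 0 0 0'
```

```text
clock: 11.02
position: [0.446, 0.2396, 0.044]
tool_rot: [0.0, 0.989, -0.151, 0.0]
contact_force: [-2.0, -3.2, 6.1]
opening: 0.0392
grasp_force: 40.0
clock: 11.27
position: [0.446, 0.2397, 0.0438]
tool_rot: [0.0, 0.989, -0.151, 0.0]
contact_force: [-3.5, -4.6, 17.7]
opening: 0.0396
grasp_force: 40.0
```

Contact in the V at the expected height: 18 N down and about 5 N sideways. I'll trim the sideways load and check it holds steady.

```bash
python3 -m pendant '-0.3 0 0.002 0.002 0 0 0;-0.3 0 0.002 0.002 0 0 0;-0.3 0 0.002 0.002 0 0 0;-0.3 0 0.002 0.002 0 0 0;-0.3 0 0.002 0.002 0 0 0'
python3 -m pendant '-0.3 0 0 0 0 0 0;-0.3 0 0 0 0 0 0;-0.3 0 0 0 0 0 0;-0.3 0 0 0 0 0 0;-0.3 0 0 0 0 0 0'
python3 - <<'E'
from h import *
im=r.get_image("wrist"); a=im[90:400,170:390]
b=r.get_image("top")[215:305,160:260]
b=cv2.resize(b,(344,310),interpolation=2); cv2.imwrite("pics/w5.png",np.hstack([a,b])[:,:,::-1])
E
```

```text
clock: 11.68
position: [0.446, 0.2396, 0.0437]
tool_rot: [-0.0, 0.988, -0.151, 0.0]
contact_force: [-5.7, -3.7, 19.9]
opening: 0.0391
grasp_force: 40.0
clock: 12.1
position: [0.4461, 0.2396, 0.0438]
tool_rot: [-0.0, 0.988, -0.151, 0.0]
contact_force: [-6.7, -3.3, 20.4]
opening: 0.0389
grasp_force: 40.0
```

View pics/w5.png

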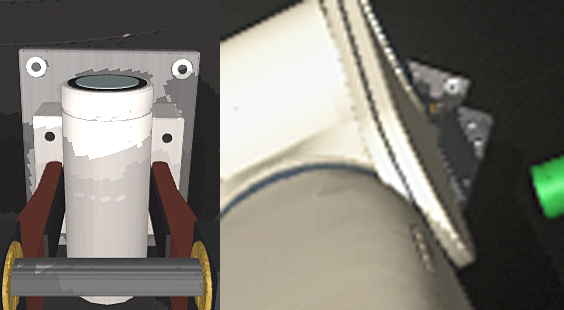

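The wrist crop shows the barrel centred in the V: screws at (36,67) and (182,68), barrel between columns 62 and 153. It is parallel to the V and pressed with about 20 N, steady. Handing in.

```bash
python3 -c "
from plant import r
print(r.hand_in())"
```

```text
the job is handed in; nothing more can be done
None
```

I pressed the V-block home and laid the longer barrel in the V, then handed the job in at about 12 s still holding it down with about 20 N; the pass/fail result was not returned.

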